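Spacer on the pivot pin, then grease the hinge bracket

ROBOT

A 6-joint arm with a two-finger parallel gripper is mounted at the origin on the work surface. World frame = base frame: x ahead of the robot, y to its left, z up, the work surface at z = 0. Lengths are in mm, angles in rad, forces in N, time in s.
With the tool pointing down it reaches from about 300 to 775 mm from the base axis. Payload 14.6 kg.
Tool frame: the origin (TCP) lies between the finger pads; the fingertips stand 19 mm ahead of it and the grasp point (between the pads) is the TCP (manip.tcp_to_tips is the distance from the TCP to the fingertips, in mm); x points along the fingers, z is the direction in which the jaws open and shut, and the axes are right-handed (so a half turn about x gives the same grasp; the last joint's range is limited). The gripper opens to 94 mm and grips with 3 to 60 N. Pads are 16 mm wide; open, the fingers measure 119 mm over their backs; the gripper's body (75 mm by 177 mm) begins 78 mm behind the grasp point.
Start: joints at [-0.067, 0.3, 1.521, -0, 1.321, -0.067], TCP at [549.99, -0.002, 224.446] pointing down, gripper open.
Joint ranges: [-3.03, 3.03], [-0.79, 2.21], [0.23, 2.52], [-1.04, 4.18], [0, 3.07], [-2.55, 2.55]. Speed limits (rad/s): [2.22, 2.22, 2.57, 3.14, 3.14, 3.14].

INTERFACE

Orientations are given as [roll, pitch, yaw] about the fixed x, y, z axes, in that order (R = Rz(yaw) Ry(pitch) Rx(roll)).
In Python, from cell import manip gives the robot as it stands.
- The arm moves only by the tool jog_arm, never from a script. Its argument "moves" is a list that holds one entry, the list of rows, each a list of 6 numbers: the shift along the world's x, y, z in mm, then the turn, a rotation vector about the world's x, y, z in degrees. In form: [[[dx, dy, dz, wx, wy, wz], ...]]. A call has 1 to 5 rows; each row shifts and turns the pose as measured when the row begins; what a row does not reach is not made up. A row lasts 1/10 s, in which the tool goes at most 50 mm and 8.59 degrees, less where a joint would pass 70% of its speed; a pose out of reach is approached as far as the arm can. A call is refused whole if a number of a shift passes 50 or a number of a turn 8.59, either way. A call with a gripper value outside its range is refused whole. "gripper" is the opening, from -1 (shut) to 1 (fully open), set as the call begins (left out, the last holds). The fingers move at their own pace and stop on an object; "squeeze" is the grip in N (left out, the last holds). Time passes only in rows, so rows that do not move let the fingers close. It gives the time, the measured TCP pose, the force and the opening at its end, in the units of the state.
- manip.read_state(): the state, without advancing time (a new reading comes with each control period).
- manip.camera(name): name is "scene" or "side" or "wrist"; returns (picture, depth): 384x512x3 uint8, blue, green, red; 384x512 float32, mm along the optical axis (not along the pixel's ray), 0 where there is no reading.
- manip.camera_params(name): a dict with "fx", "fy", "cx", "cy" (pixels), "rvec" (rotation vector, rad) and "tvec" (3), from world to camera coordinates, as OpenCV has them. Camera axes: x right, y down, z forward; pixel columns grow to the right and rows downward; lengths in mm; the calibration is good to about 2 mm. A picture is of the moment at which its call begins: read the wrist's pose just before it. camera_params takes no time and is no camera call; for the wrist camera it gives the pose at the moment of the call.
- manip.sign_off(): hands the job in, once; it reports no verdict.
The state is a dict: "clock": time; "joints": joint angles; "qd": joint speeds; "effort": joint torques, N m; "eef_pos": TCP position; "eef_rot": TCP orientation; "wrist_force": force on the tool from outside, world axes, zero at the start; "moment": the same for the moment, N m; "finger_gap": finger opening in mm.
Only numpy, scipy, OpenCV 4.12 (cv2) and the standard library are available. Lean on these libraries where they do the work, as an engineer would, in place of code of your own. Each camera call takes 0.05 s, during which the arm holds its last target. There are 200 camera calls.

TASK

Slip the tall steel spacer over the bracket's upright pivot pin until it sits fully down on its seat, and let go of it. Then take the grease gun from its rest, press its nose squarely onto the bracket's leaning grease nipple until it snaps fully home, and keep pushing so that the nipple is pressed more than half-way into its boss against its spring. Finish like that, still gripping the gun and pushing it in, and leave the other things on the bench alone.

Things in the scene. Friction and masses are not known exactly. Their poses are not given: they have to be found in the camera images.
- spacer_center (a point): the spacer: plain steel bush standing on the bench, 44 mm outside diameter, 22 mm hole, 24 mm tall; the point is its centre (12 mm above its underside), z along its axis, up
- spacer: the same spacer; origin at the centre of its underside, z up along its axis
- pin_seat (a point): on the fixed grey hinge bracket: centre of the flat round seat (38 mm diameter, 28 mm above the bench) at the foot of the upright steel pivot pin. Pin 18 mm diameter, 40 mm tall above this point, tapered tip; z up, x and y as the bracket's
- bracket: the fixed bracket that carries pin and nipple: base plate 100 (x) x 165 (y) x 12 mm; origin at the centre of its underside, z up. The pin stands 52 mm to its -y, the boss of the nipple 52 mm to its +y; the nipple leans to its -x side, roughly towards the robot
- nipple_tip (a point): tip of the bracket's grease nipple, 86 mm above the bench: 12.4 mm steel stem standing 38 mm out of its boss (collar 24 mm wide), tapered to 7 mm, with four spring balls 18 mm below the tip that stand out to 18.6 mm diameter. z is its axis, pointing out and up, leaning 28 degrees from vertical to the bracket's -x side; y is the bracket's. The point moves with the nipple
- nipple_seat (a point): point on the nipple's axis 28 mm below its tip (10 mm above the boss collar when not pressed): here lies the centre of the grease gun's mouth when the coupler has snapped fully home. z as at the tip; the point moves with the nipple
- nipple (a joint): how far the whole nipple is pushed into its boss along its axis, in m: 0 at rest, 0.008 at its stop. The spring needs about 14 N to start moving and 19 N at the stop and pushes back out when let go. The balls snap past the coupler's lip at about 10 to 15 N
- grease_gun: hand grease gun, 0.35 kg, round. Origin: centre of the coupler's open mouth (lower end as it stands); z along the axis from mouth to rear. Steel nose 26 mm diameter, 40 mm long; dark collar 40 mm wide from 40 to 50 mm; aluminium barrel 30 mm wide to 110 mm. Bore: mouth 20 mm wide, narrowing to a 15 mm lip 4 mm in, groove for the balls from 7 to 15 mm, 15 mm bore to its floor 28 mm in
- gun_grip (a point): point on the gun's axis in its barrel, 88 mm from the mouth; good to grasp here, across 30 mm, with the fingers along the gun
- rest: fixed wooden rest, 80 x 80 x 45 mm, with a 30 mm hole through it in which the gun's nose stands, the gun's collar lying on the rest's top; origin at the centre of its underside. Lift the gun straight up 45 mm to clear it. The rest and the spacer stand on opposite sides of the bracket; which side varies
- washer_mid (a point): bystander, to be left alone: thin flat steel washer, 38 mm across, 4 mm thick; the point is its centre
- driver_mid (a point): bystander, to be left alone: screwdriver lying flat; the point is a point along it
- wrench_mid (a point): bystander, to be left alone: steel wrench lying flat; the point is its middle
- sanding_block_mid (a point): bystander, to be left alone: cork sanding block 65 x 120 x 40 mm; the point is its centre
- solvent_mid (a point): bystander, to be left alone: white bottle, 60 mm diameter, 150 mm tall; the point is its centre
- primer_can_mid (a point): bystander, to be left alone: can, 90 mm diameter, 110 mm tall; the point is its centre
- rivet_jar_mid (a point): bystander, to be left alone: glass jar, 66 mm diameter, 80 mm tall; the point is its centre
There are look-alikes about, which are no part of the job. There is more than one size of the grease_gun; the job needs the smaller. Of the things that look like the spacer, the larger one is meant.

How it is judged (in metres and radians):
On the way, in this order (a step that is already met when the one before it is completed fails the run):
1. the spacer sits fully down on the pin, let go (horizontal distance between spacer_center and pin_seat below 0.005 m and z of spacer_center in the frame of pin_seat between 0.009 and 0.0145 m and angle between the z axis of spacer_center and the z axis of pin_seat, either way round below 0.12 rad and contact force between the fingers and spacer below 0.1 N and value of joint nipple below 0.001 m), for 0.2 s.
2. the coupler is snapped home on the nipple and the nipple is pressed in (distance between grease_gun and nipple_seat below 0.004 m and z of grease_gun in the frame of nipple_seat below 0.002 m and angle between the z axis of grease_gun and the z axis of nipple_seat, either way round below 0.12 rad and value of joint nipple above 0.004 m and contact force between the fingers and grease_gun above 2 N), for 0.3 s.
At the end, for the whole second after the job is handed in: Spacer on the pin (axes within 5 mm, within 2.5 mm of the seat, 0.12 rad of upright), not touched by the fingers; gun's mouth within 2 mm of home depth, 4 mm in all, 0.12 rad of square; nipple pressed in over 4 mm; fingers still grip the gun (over 2 N) (all of step 2 and horizontal distance between spacer_center and pin_seat below 0.005 m and z of spacer_center in the frame of pin_seat between 0.009 and 0.0145 m and angle between the z axis of spacer_center and the z axis of pin_seat, either way round below 0.12 rad and contact force between the fingers and spacer below 0.1 N); the arm keeps its last pose, push and grip.
It fails at once if one of the other things on the bench is moved by more than 30 mm (distance of any of washer_mid, driver_mid, wrench_mid, sanding_block_mid, solvent_mid, primer_can_mid, rivet_jar_mid from where it was at the start of the episode above 0.03 m).
It also fails if it takes over 58 s, if anything falls off the work surface, if the arm or the gripper's body presses on something with over 40 N, if the wrist force passes 120 N, or if a joint passes its speed limit or range.

## Working session

There is one attempt and no reset: what is moved stays moved. The work goes in short steps, Python scripts to look and compute and a tool call to move; the robot and the scene stay as the last step left them, time stands still between calls to the robot, and variables do not carry over. Pictures are saved under pics/ and viewed, about 8 in all and at most 12, crops included, and the job is handed in when it is done.

Besides the shell and the picture viewer there is one more tool, called by a JSON object that holds its "api" and its "payload", one argument or row to a line. jog_arm: Moves the arm, as the interface text tells. Its arguments: {"type":"object","properties":{"moves":{"type":"array","items":{"type":"array","items":{"type":"array","items":{"type":"number"}}}},"gripper":{"type":"number"},"squeeze":{"type":"number"}},"required":["moves"]}

```bash
mkdir -p pics && cat > h.py <<'E'
import numpy as np, cv2
from cell import manip
def P(name):
    p=manip.camera_params(name); R=cv2.Rodrigues(np.array(p["rvec"],float))[0]; return p,R,np.array(p["tvec"],float).ravel()
def grab(name,fn):
    c=P(name); im,d=manip.camera(name); cv2.imwrite(f"pics/{fn}.png",im); np.savez(f"pics/{fn}.npz",im=im,d=d,R=c[1],t=c[2],K=[c[0][k] for k in("fx","fy","cx","cy")]); return im,d
def load(fn):
    return np.load(f"pics/{fn}.npz")
def cloud(z):
    fx,fy,cx,cy=z["K"]; d=z["d"]; v,u=np.mgrid[:d.shape[0],:d.shape[1]]
    X=np.stack([(u-cx)/fx*d,(v-cy)/fy*d,d],-1)
    return (X-z["t"])@z["R"]
def ray(z,u,v,h):
    fx,fy,cx,cy=z["K"]; r=np.array([(u-cx)/fx,(v-cy)/fy,1])@z["R"]; o=-z["t"]@z["R"]
    return o+r*(h-o[2])/r[2]
def proj(z,X):
    fx,fy,cx,cy=z["K"]; c=np.atleast_2d(X)@z["R"].T+z["t"]; return np.c_[fx*c[:,0]/c[:,2]+cx,fy*c[:,1]/c[:,2]+cy]
E
python3 - <<'E'
from h import *
for n in("scene","side","wrist"):
    grab(n,n+"0"); z=load(n+"0"); print(n,z["K"],-z["t"]@z["R"],z["R"][2])
print(manip.read_state())
a=cv2.imread("pics/scene0.png");b=cv2.imread("pics/side0.png")
E
```

```text
scene [375.14369647 375.14369647 258.05876649 197.55916171] [ 935.89168015 -413.50426581  914.68074496] [-0.37575712  0.42035286 -0.82589955]
side [456.18994853 456.18994853 257.27910596 192.47330084] [ 276.68009838  741.74380531 1046.00827109] [ 0.21650099 -0.58991225 -0.77790157]
wrist [321.041543   321.041543   254.81343444 189.08605217] [548.94233016  68.73227936 384.21289437] [-0.0019219  -0.23984918 -0.97080826]
{'clock': 0.15, 'joints': array([-6.65862394e-02,  3.00336266e-01,  1.52143815e+00, -2.65528051e-06,
        1.32071850e+00, -6.65954230e-02]), 'qd': array([ 5.67863203e-04, -2.24547650e-03, -2.04199056e-03, -5.41077810e-04,
       -2.25426412e-05,  2.17197111e-04]), 'effort': array([-2.50185103e-04, -5.31960297e+01, -3.52822959e+01,  7.07691838e-02,
        2.35654798e-02, -3.66386917e-05]), 'eef_pos': array([5.49811145e+02, 1.65798110e-02, 2.24020755e+02]), 'eef_rot': array([3.07785426, 1.56989606, 3.0778641 ]), 'wrist_force': array([0.49795475, 0.56010471, 0.94440472]), 'moment': array([-0.02029302,  0.03212389, -0.07172373]), 'finger_gap': 94.11755681778115}
```

View pics/scene0.png

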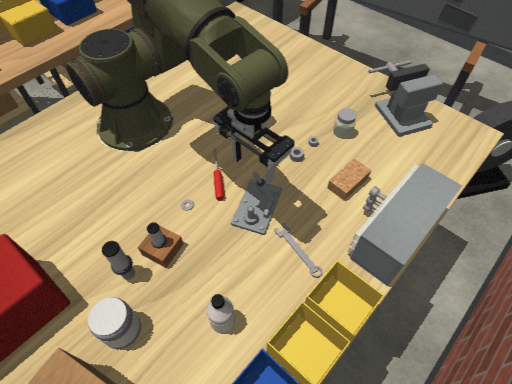

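View pics/side0.png

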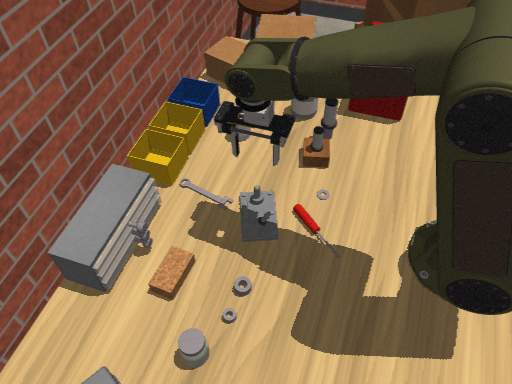

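The scene view shows the small gun in its rest at (157,240), with the larger gun loose at (118,260). The bracket is at (258,200), and the large spacer at (297,154) with the small one at (313,141). In the side view the spacer is at (242,286), the bracket pin at (257,190), and the nipple near (255,213).

```bash
python3 - <<'E'
from h import *
for n,boxes in (("side0",dict(sp=(225,268,262,305),small=(218,305,240,325),br=(232,178,285,245),rest=(298,120,335,172))),("scene0",dict(sp=(286,144,306,163),br=(225,168,290,240),rest=(132,215,190,272)))):
    z=load(n);C=cloud(z)
    for k,(a,b,c,d) in boxes.items():
        X=C[b:d,a:c].reshape(-1,3); X=X[(X[:,2]>4)&(X[:,2]<190)]
        h=np.histogram(X[:,2],bins=np.arange(0,190,5))
        print(n,k,len(X),{int(e):int(m) for m,e in zip(*h) if m})
        for lo,hi in dict(sp=[(21,28)],small=[(8,25)],br=[(9,15),(24,31),(40,60),(60,72),(72,95)],rest=[(42,48),(50,60),(85,106),(106,114)])[k]:
            Y=X[(X[:,2]>lo)&(X[:,2]<hi)]
            if len(Y)>3: print("  ",lo,hi,len(Y),Y.mean(0).round(1),"rect",[np.round(q,2).tolist() if not np.isscalar(q) else round(q,2) for q in cv2.minAreaRect(Y[:,:2].astype(np.float32))])
S=cv2.imread("pics/scene0.png");T=cv2.imread("pics/side0.png")
up=lambda i:cv2.resize(i,(400,300),interpolation=cv2.INTER_CUBIC)
W=cv2.imread("pics/wrist0.png")
cv2.imwrite("pics/m1.png",np.vstack([np.hstack([up(S[165:240,215:315]),up(T[175:250,210:310])]),np.hstack([up(W),up(T[110:185,270:370])])]))
E
```

```text
side0 sp 258 {0: 18, 5: 21, 10: 26, 15: 33, 20: 123, 25: 37}
   21 28 149 [502.6 254.3  23.8] rect [[503.1, 253.36], [41.4, 42.22], 67.8]
side0 small 144 {0: 5, 5: 17, 10: 34, 15: 81, 20: 7}
   8 25 127 [506.3 336.3  16.1] rect [[505.96, 336.32], [30.3, 30.19], 61.85]
side0 br 1774 {0: 26, 5: 340, 10: 776, 15: 113, 20: 51, 25: 98, 30: 119, 35: 44, 40: 28, 45: 42, 50: 37, 55: 22, 60: 20, 65: 22, 70: 10, 75: 11, 80: 10, 85: 4, 90: 1}
   9 15 932 [531.8  32.9  11.6] rect [[547.45, 34.14], [122.03, 167.47], 22.41]
   24 31 137 [554.5  25.7  27.9] rect [[552.11, 34.16], [56.17, 135.17], 16.92]
   40 60 129 [523.6  59.6  49.5] rect [[535.65, 37.42], [32.42, 121.72], 27.6]
   60 72 45 [535.   19.9  65.4] rect [[530.35, 27.02], [15.88, 117.27], 30.64]
   72 95 33 [497.3  70.5  79.6] rect [[498.43, 68.58], [16.21, 13.56], 14.56]
side0 rest 1056 {0: 13, 5: 48, 10: 40, 15: 40, 20: 40, 25: 38, 30: 47, 35: 49, 40: 269, 45: 102, 50: 42, 55: 43, 60: 40, 65: 42, 70: 15, 75: 29, 80: 22, 85: 11, 90: 11, 95: 13, 100: 18, 105: 9, 110: 15, 115: 54, 120: 6}
   42 48 287 [ 439.1 -236.1   44.3] rect [[446.7
[... 840 characters left out ...]
 [545.1   3.2  65.6] rect [[533.37, 20.64], [15.75, 115.44], 30.59]
   72 95 30 [501.4  64.8  80. ] rect [[501.25, 64.62], [16.62, 10.83], 21.31]
scene0 rest 1258 {0: 27, 5: 39, 10: 46, 15: 35, 20: 38, 25: 45, 30: 40, 35: 43, 40: 321, 45: 288, 50: 37, 55: 41, 60: 14, 65: 9, 70: 13, 75: 14, 80: 15, 85: 9, 90: 12, 95: 17, 100: 10, 105: 17, 110: 9, 115: 93, 120: 26}
   42 48 562 [ 450.7 -248.7   44.9] rect [[442.55, -244.99], [82.46, 80.44], 13.42]
   50 60 78 [ 451.2 -253.8   55. ] rect [[443.47, -280.71], [108.32, 29.76], 83.23]
   85 106 52 [ 453.3 -248.6   96.1] rect [[451.05, -246.8], [29.15, 13.75], 77.71]
   106 114 20 [ 452.8 -249.4  109. ] rect [[452.38, -248.89], [27.43, 9.36], 69.72]
```

View pics/m1.png

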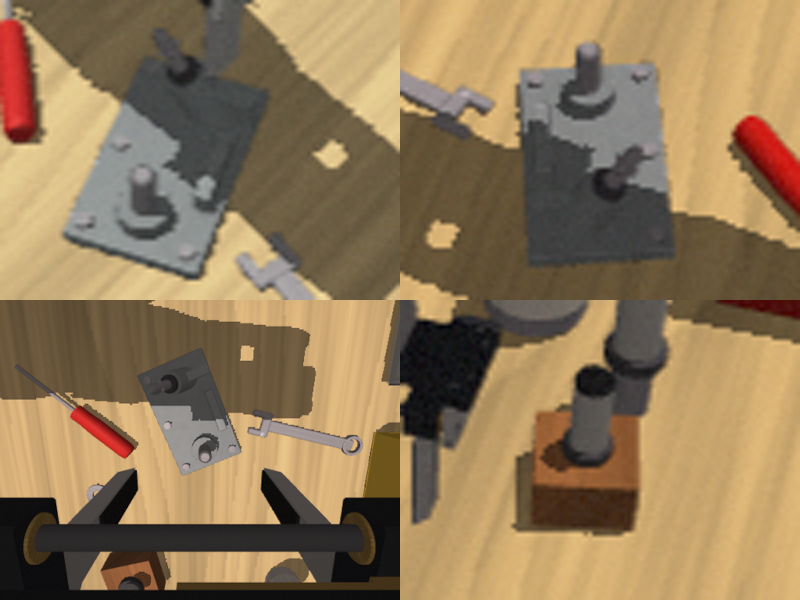

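Top left of the montage shows the pin at scene px (251,208) and the nipple leaning toward the robot. Bottom left is the wrist view, with the pin at about (262,192), the nipple at (211,106) and the bracket in between. Next I refine positions from the wrist depth.

```bash
cat >> h.py <<'E'
def circ(Y):
    A=np.c_[2*Y[:,:2],np.ones(len(Y))]; s=np.linalg.lstsq(A,(Y[:,:2]**2).sum(1),rcond=None)[0]
    return s[0],s[1],np.sqrt(s[2]+s[0]**2+s[1]**2)
def near(X,c,r,lo,hi):
    return X[(np.hypot(X[:,0]-c[0],X[:,1]-c[1])<r)&(X[:,2]>lo)&(X[:,2]<hi)]
def rect(Y): 
    q=cv2.minAreaRect(Y[:,:2].astype(np.float32)); return np.round(q[0],1),np.round(q[1],1),round(q[2],1)
E
python3 - <<'E'
from h import *
for n in("wrist0","scene0","side0"):
    X=cloud(load(n)).reshape(-1,3); X=X[np.isfinite(X).all(1)]
    print(n)
    Y=near(X,(540,42),105,10,14.5); 
    if n=="wrist0": Y=Y[(Y[:,2]>9)]
    print(" plate",len(Y),rect(Y))
    for nm,c,r,lo,hi in(("pin side",(548,4),25,40,62),("pin top",(548,4),25,64,73),("seat",(548,4),30,26,30),("nip hi",(500,67),25,72,95),("nip mid",(508,72),25,58,68),("spacer",(504,252),30,22.5,26),("gun top",(446,-246),22,112,125),("guncyl",(446,-246),24,60,108),("resttop",(446,-246),65,43,47.5),("big top",(420,-330),70,125,200)):
        Y=near(X,c,r,lo,hi)
        if len(Y)>6: print("  ",nm,len(Y),Y.mean(0).round(1),*rect(Y),np.round(circ(Y),1))
E
```

```text
wrist0
 plate 8568 (array([550.4,  31.9]), array([132., 165.]), 22.4)
   pin side 67 [554.2 -14.9  51.3] [553.9 -15.6] [14.6  4.2] 15.4 [555.5 -22.1   8.6]
   pin top 76 [554.1 -17.   66.3] [554.3 -16.8] [14.9  6.1] 13.9 [554.3 -18.    4.2]
   seat 323 [553.2 -12.7  28.1] [561.3  -5.4] [57.9 26.4] 52.7 [553.7 -10.9  11.6]
   nip hi 274 [497.4  66.   81.1] [496.4  65.9] [18.1 14.3] 20.7 [497.2  66.2   5.9]
   nip mid 86 [507.9  70.1  62.5] [506.   69.7] [24.8 14.6] 22.7 [506.7  70.    5.3]
   guncyl 62 [ 439.9 -232.2   62.8] [ 438.6 -233.1] [22.1  6.3] 1.2 [ 438.9 -243.    12.3]
   resttop 1678 [ 437.9 -224.4   45.2] [ 435.8 -233.3] [80.8 56.5] 13.4 [ 437.3 -233.3   30.1]
scene0
 plate 929 (array([560.6,  34.7]), array([145.1, 165.4]), 22.8)
   seat 15 [560.3 -12.2  28.4] [555.7 -12.5] [29.2 16.5] 16.8 [556.3 -16.   12.4]
   nip hi 30 [501.4  64.8  80. ] [501.2  64.6] [16.6 10.8] 21.3 [501.   65.9   5.7]
   nip mid 15 [510.9  67.3  62.9] [511.6  69.5] [17.5  8.7] 36.8 [512.1  67.9   5.4]
   spacer 62 [505.5 252.   24.2] [505.3 250.5] [37.6 44.2] 38.7 [505.  250.3  17.6]
   gun top 124
[... 606 characters left out ...]
at 31 [554.1 -10.8  27.9] [553.1  -9.7] [34.9 19.8] 24.9 [554.8 -14.6  12.8]
   nip hi 33 [497.3  70.5  79.6] [498.4  68.6] [16.2 13.6] 14.6 [498.5  69.    6.4]
   nip mid 14 [505.2  75.8  62.7] [506.1  76.1] [23.2  7.7] 1.0 [505.7  73.1   6.8]
   spacer 84 [501.6 253.9  24.1] [503.9 254.1] [40.2 40.8] 60.9 [502.6 253.7  17.2]
   gun top 64 [ 440.9 -241.3  117.7] [ 440.6 -241.5] [29.7 27.2] 87.9 [ 440.8 -242.1   10.9]
   guncyl 115 [ 439.1 -232.    84.9] [ 439.4 -233.3] [29.6 14.6] 7.8 [ 440.3 -240.7   12.8]
   resttop 217 [ 438.2 -233.4   44.7] [ 440.9 -240. ] [77.8 82.1] 13.1 [ 440.4 -241.4   35.8]
   big top 136 [ 427.1 -338.3  140.4] [ 428.3 -341.7] [38.4 34.1] 2.2 [ 427.7 -342.2   14.5]
```

{"api": "jog_arm", "payload": {
  "moves": [
    [[-9, 49, -8, 0, 0, 0], [-9, 49, -8, 0, 0, 0], [-9, 49, -8, 0, 0, 0], [-9, 49, -8, 0, 0, 0], [-9, 49, -8, 0, 0, 0]]
  ],
  "gripper": 1
}}

```text
clock: 0.65
eef_pos: [504.4, 241.9, 183.6]
eef_rot: [-1.776, 1.57, -1.786]
wrist_force: [0.4, -0.4, -0.2]
finger_gap: 93.7
```

{"api": "jog_arm", "payload": {
  "moves": [
    [[0, 4, 0, 0, 0, 0], [0, 0, 0, 0, 0, 0]]
  ]
}}

```text
clock: 0.85
eef_pos: [502.1, 250.8, 181.9]
eef_rot: [-2.687, 1.568, -2.69]
wrist_force: [-0.3, 0.8, -0.0]
finger_gap: 94.1
```

```bash
cat >> h.py <<'E'
from scipy.spatial.transform import Rotation as Ro
def tcp():
    s=manip.read_state(); R=Ro.from_euler("xyz",s["eef_rot"]).as_matrix()
    print("t",round(s["clock"],2),"tcp",s["eef_pos"].round(1),"x",R[:,0].round(3),"z",R[:,2].round(3),"F",s["wrist_force"].round(1),"gap",round(s["finger_gap"],1)); return s["eef_pos"],R
E
python3 - <<'E'
from h import *
tcp(); grab("wrist","w1"); X=cloud(load("w1")).reshape(-1,3)
Y=near(X,(504,252),32,22,27); print(len(Y),rect(Y),circ(Y))
Y=near(X,(504,252),32,4,27); print(len(Y),rect(Y))
E
```

```text
t 0.85 tcp [502.1 250.8 181.9] x [-0.003 -0.001 -1.   ] z [ 1.    -0.003 -0.003] F [-0.3  0.8 -0. ] gap 94.1
1033 (array([501. , 250.6]), array([42.4, 42.9]), 18.6) (np.float64(500.88796476567694), np.float64(250.77048896404088), np.float64(17.057023771339427))
1218 (array([500.9, 250.7]), array([42.8, 42.9]), 61.4)
```

{"api": "jog_arm", "payload": {
  "moves": [
    [[-1, 0, -45, 0, 0, 0], [0, 0, -45, 0, 0, 0], [0, 0, -40, 0, 0, 0], [0, 0, -15, 0, 0, 0], [0, 0, -6, 0, 0, 0]]
  ]
}}

```text
clock: 1.4
eef_pos: [504.1, 244.0, 29.0]
eef_rot: [0.233, 1.567, 0.221]
wrist_force: [-0.6, -0.9, 0.0]
finger_gap: 94.4
```

{"api": "jog_arm", "payload": {
  "moves": [
    [[0, 0, 0, 0, 0, 0]]
  ]
}}

```text
clock: 1.5
eef_pos: [504.2, 242.9, 28.6]
eef_rot: [0.12, 1.569, 0.107]
wrist_force: [0.1, -0.3, 1.1]
finger_gap: 93.3
```

{"api": "jog_arm", "payload": {
  "moves": [
    [[-3, 8, -2, 0, 0, 0], [0, 0, 0, 0, 0, 0]]
  ]
}}

```text
clock: 1.7
eef_pos: [502.4, 250.9, 28.6]
eef_rot: [0.29, 1.566, 0.275]
wrist_force: [-0.3, 0.7, -0.2]
finger_gap: 94.1
```

{"api": "jog_arm", "payload": {
  "moves": [
    [[-1, 0, -4, 0, 0, 0], [0, 0, -1, 0, 0, 0]]
  ]
}}

```text
clock: 1.9
eef_pos: [502.1, 251.5, 25.0]
eef_rot: [0.331, 1.563, 0.317]
wrist_force: [-0.3, -0.2, 1.0]
finger_gap: 94.0
```

{"api": "jog_arm", "payload": {
  "moves": [
    [[0, 0, 0, 0, 0, 0], [0, 0, 0, 0, 0, 0], [0, 0, 0, 0, 0, 0], [0, 0, 0, 0, 0, 0], [0, 0, 0, 0, 0, 0]]
  ],
  "gripper": -1,
  "squeeze": 25
}}

```text
clock: 2.4
eef_pos: [502.4, 251.7, 25.7]
eef_rot: [0.336, 1.562, 0.322]
wrist_force: [0.6, 0.0, -0.6]
finger_gap: 57.2
```

{"api": "jog_arm", "payload": {
  "moves": [
    [[0, 0, 0, 0, 0, 0], [0, 0, 0, 0, 0, 0], [0, 0, 0, 0, 0, 0], [0, 0, 0, 0, 0, 0]]
  ]
}}

```text
clock: 2.8
eef_pos: [502.4, 251.7, 25.7]
eef_rot: [0.338, 1.562, 0.324]
wrist_force: [-0.0, -0.7, -0.8]
finger_gap: 43.5
```

{"api": "jog_arm", "payload": {
  "moves": [
    [[0, 0, 30, 0, 0, 0], [0, -15, 45, 0, 0, 0], [5, -45, 20, 0, 0, 0], [8, -48, 0, 0, 0, 0], [8, -48, 0, 0, 0, 0]]
  ]
}}

```text
clock: 3.3
eef_pos: [521.5, 95.0, 123.1]
eef_rot: [0.192, 1.564, 0.187]
wrist_force: [1.2, 0.7, -1.1]
finger_gap: 43.6
```

```bash
python3 -c "
from h import *
tcp()"
```

```text
t 3.3 tcp [521.5  95.  123.1] x [ 0.007  0.001 -1.   ] z [ 1.    -0.006  0.007] F [ 1.2  0.7 -1.1] gap 43.6
```

{"api": "jog_arm", "payload": {
  "moves": [
    [[5, -35, 12, 0, 0, 0], [5, -40, 0, 0, 0, 0], [5, -40, 0, 0, 0, 0], [5, -35, 0, 0, 0, 0], [2, -8, 0, 0, 0, 0]]
  ]
}}

```text
clock: 3.8
eef_pos: [543.2, -73.7, 136.0]
eef_rot: [0.095, 1.563, 0.086]
wrist_force: [-0.6, 1.4, -1.3]
finger_gap: 43.5
```

{"api": "jog_arm", "payload": {
  "moves": [
    [[0, 0, 0, 0, 0, 0], [0, 0, 0, 0, 0, 0]]
  ]
}}

```text
clock: 4.0
eef_pos: [542.9, -74.0, 135.5]
eef_rot: [0.157, 1.564, 0.146]
wrist_force: [0.1, -0.4, -1.7]
finger_gap: 43.3
```

```bash
python3 - <<'E'
from h import *
p,R=tcp(); grab("wrist","w2"); X=cloud(load("w2")).reshape(-1,3)
for nm,c,r,lo,hi in(("pin top",(555,-18),16,66.5,70),("pin side",(555,-18),16,40,62),("seat",(555,-18),30,26.5,30),("plate",(540,34),105,10.5,14),("nip hi",(497,67),25,75,95),("nip mid",(506,70),25,58,72),("sp",p,26,p[2]-8,p[2]+5)):
    Y=near(X,c,r,lo,hi)
    if len(Y)>6: print(nm,len(Y),Y.mean(0).round(1),*rect(Y),np.round(circ(Y),1))
E
```

```text
t 4.0 tcp [542.9 -74.  135.5] x [ 0.007  0.001 -1.   ] z [ 1.    -0.012  0.007] F [ 0.1 -0.4 -1.7] gap 43.3
pin top 284 [555.5 -22.   67.9] [555.6 -22. ] [14.  14.1] 89.8 [555.5 -22.    4.8]
pin side 29 [550.5 -16.7  51.2] [550.5 -17.9] [15.4  4.5] 50.0 [555.7 -22.3   8.9]
seat 1097 [554.7 -20.9  28. ] [555.9 -22.2] [36.7 37. ] 89.2 [556.  -22.6  15.1]
plate 15139 [533.5  16.5  12.1] [536.5  24.3] [ 99.7 161.3] 22.3 [534.8  13.   49. ]
nip hi 42 [495.5  59.3  79.8] [495.5  59.5] [9.6 1.7] 5.8 [494.5  65.3   6.5]
nip mid 120 [502.2  61.9  65.8] [502.7  61.8] [16.9  3. ] 18.7 [500.2  66.    6.6]
sp 4037 [541.8 -73.5 133.6] [542.3 -73. ] [46.5 44.4] 45.0 [541.9 -73.7  17.5]
```

View pics/w2.png

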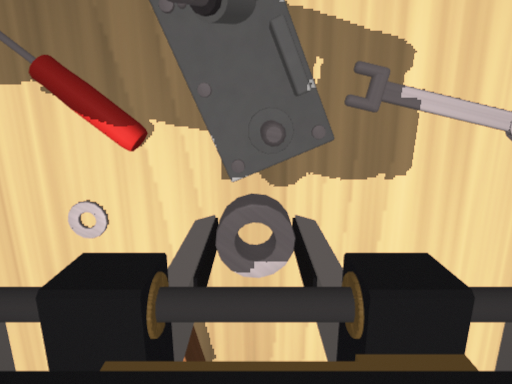

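The wrist view shows the pin at (272,131) and the held spacer at (255,235), level and centred in the jaws. The spacer has to move (+13.6, +51.5) mm.

{"api": "jog_arm", "payload": {
  "moves": [
    [[7, 26, -15, 0, 0, 0], [6, 25, -15, 0, 0, 0], [0, 0, 0, 0, 0, 0], [0, 0, 0, 0, 0, 0]]
  ]
}}

```text
clock: 4.45
eef_pos: [555.9, -16.8, 105.2]
eef_rot: [0.145, 1.563, 0.139]
wrist_force: [0.2, -1.7, -1.9]
finger_gap: 43.7
```

```bash
python3 - <<'E'
from h import *
p,R=tcp(); grab("wrist","w3"); X=cloud(load("w3")).reshape(-1,3)
Y=near(X,p,26,p[2]-6,p[2]+5); print(Y.mean(0),circ(Y))
cv2.imwrite("pics/m3.png",cv2.resize(cv2.imread("pics/w3.png")[130:300,150:370],None,fx=2,fy=2))
E
```

```text
t 4.45 tcp [555.9 -16.8 105.2] x [ 0.008  0.001 -1.   ] z [ 1.    -0.006  0.008] F [ 0.2 -1.7 -1.9] gap 43.7
[554.72272181 -16.48709091 103.40916837] (np.float64(554.7945299736227), np.float64(-16.782729865941292), np.float64(17.45325892261827))
```

View pics/m3.png

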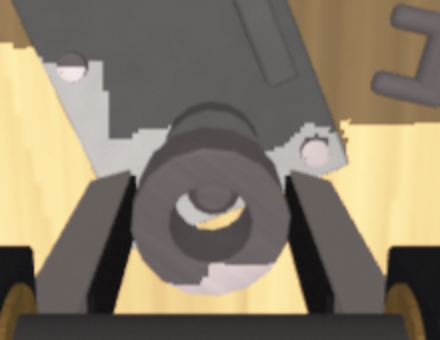

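The spacer hole shows the pin tip in its upper part, so the spacer needs to go about 5.4 mm in −y.

{"api": "jog_arm", "payload": {
  "moves": [
    [[0.8, -5, -3, 0, 0, 0], [0, 0, 0, 0, 0, 0]]
  ]
}}

```text
clock: 4.7
eef_pos: [556.7, -22.8, 102.9]
eef_rot: [0.116, 1.562, 0.11]
wrist_force: [-0.0, 0.4, -1.2]
finger_gap: 44.0
```

{"api": "jog_arm", "payload": {
  "moves": [
    [[0, 0, -3, 0, 0, 0], [0, 0, 0, 0, 0, 0]]
  ]
}}

```text
clock: 4.9
eef_pos: [556.8, -23.8, 100.1]
eef_rot: [0.091, 1.561, 0.083]
wrist_force: [-0.1, -0.1, -1.1]
finger_gap: 43.4
```

{"api": "jog_arm", "payload": {
  "moves": [
    [[0, 1.4, -5, 0, 0, 0], [0, 0, -4, 0, 0, 0], [0, 0, 0, 0, 0, 0]]
  ]
}}

```text
clock: 5.2
eef_pos: [556.7, -22.7, 90.4]
eef_rot: [0.092, 1.561, 0.083]
wrist_force: [0.5, 0.7, -0.8]
finger_gap: 43.5
```

{"api": "jog_arm", "payload": {
  "moves": [
    [[0, 0.2, -5, 0, 0, 0], [0, 0.2, -5, 0, 0, 0], [0, 0.2, -5, 0, 0, 0], [0, 0, 0, 0, 0, 0]]
  ]
}}

```text
clock: 5.6
eef_pos: [556.6, -21.9, 73.7]
eef_rot: [0.101, 1.562, 0.093]
wrist_force: [0.6, 0.7, -1.4]
finger_gap: 43.5
```

Threading well with no contact force. Continue down.

{"api": "jog_arm", "payload": {
  "moves": [
    [[0, -0.3, -6, 0, 0, 0], [0, 0, -6, 0, 0, 0], [0, 0, -4, 0, 0, 0], [0, 0, 0, 0, 0, 0]]
  ]
}}

```text
clock: 6.0
eef_pos: [556.5, -22.2, 56.1]
eef_rot: [0.107, 1.562, 0.098]
wrist_force: [0.2, 0.3, -1.4]
finger_gap: 43.7
```

{"api": "jog_arm", "payload": {
  "moves": [
    [[0, 0, -2, 0, 0, 0], [0, 0, -1, 0, 0, 0], [0, 0, 0, 0, 0, 0]]
  ]
}}

```text
clock: 6.3
eef_pos: [556.7, -22.3, 53.8]
eef_rot: [0.089, 1.562, 0.08]
wrist_force: [-0.5, 0.7, -1.0]
finger_gap: 43.9
```

{"api": "jog_arm", "payload": {
  "moves": [
    [[0, 0, -0.7, 0, 0, 0], [0, 0, 0, 0, 0, 0], [0, 0, 0, 0, 0, 0], [0, 0, 0, 0, 0, 0], [0, 0, 0, 0, 0, 0]]
  ],
  "gripper": 0.6
}}

```text
clock: 6.8
eef_pos: [557.2, -22.3, 53.5]
eef_rot: [0.064, 1.56, 0.056]
wrist_force: [-0.4, 0.4, -0.5]
finger_gap: 74.6
```

{"api": "jog_arm", "payload": {
  "moves": [
    [[0, 0, 0, 0, 0, 0], [0, 0, 0, 0, 0, 0]]
  ]
}}

```text
clock: 7.0
eef_pos: [557.2, -22.4, 53.5]
eef_rot: [0.062, 1.56, 0.053]
wrist_force: [-0.3, -0.7, 0.5]
finger_gap: 75.3
```

{"api": "jog_arm", "payload": {
  "moves": [
    [[0, 0, 30, 0, 0, 0], [0, 0, 45, 0, 0, 0], [-15, -20, 40, 0, 0, 0], [-15, -30, 30, 0, 0, 0], [0, 0, 0, 0, 0, 0]]
  ]
}}

```text
clock: 7.5
eef_pos: [524.7, -73.2, 202.7]
eef_rot: [0.012, 1.563, 0.006]
wrist_force: [-0.2, 0.5, -0.7]
finger_gap: 75.1
```

```bash
python3 - <<'E'
from h import *
p,R=tcp(); grab("wrist","w4"); X=cloud(load("w4")).reshape(-1,3)
for nm,c,r,lo,hi in(("sp top",(555.6,-22),28,46,58),("pin top",(555.6,-22),16,65.5,72),("nip hi",(497,65),25,74,95),("nip 66",(503,67),22,62,70),("nip 58",(506,68),22,54,62)):
    Y=near(X,c,r,lo,hi)
    if len(Y)>6: print(nm,len(Y),Y.mean(0).round(1),*rect(Y),np.round(circ(Y),1))
Y=near(X,(555.6,-22),28,46,58); print(np.median(Y[:,2]),np.linalg.lstsq(np.c_[Y[:,:2]-[555.6,-22],np.ones(len(Y))],Y[:,2],rcond=None)[0])
E
```

```text
t 7.5 tcp [524.7 -73.2 202.7] x [ 0.008  0.    -1.   ] z [ 1.    -0.006  0.008] F [-0.2  0.5 -0.7] gap 75.1
sp top 1251 [554.9 -23.2  51.9] [555.3 -23.4] [42.7 43.2] 87.9 [555.1 -23.5  17. ]
pin top 222 [555.4 -22.2  67.5] [555.5 -22.2] [15.1 15.7] 43.3 [555.5 -22.3   5.4]
nip hi 336 [496.9  64.7  81.8] [496.7  65.2] [17.8 14.1] 23.2 [497.   65.4   5.8]
nip 66 76 [504.8  66.6  66.1] [502.6  64.6] [18.5  8.3] 52.6 [499.8  67.4   7.7]
nip 58 284 [512.8  71.5  56.6] [514.3  71. ] [19.2 20.8] 83.0 [511.5  71.5   6.6]
52.005407414574115 [ 8.77137251e-04 -3.40211417e-03  5.18954761e+01]
```

View pics/w4.png

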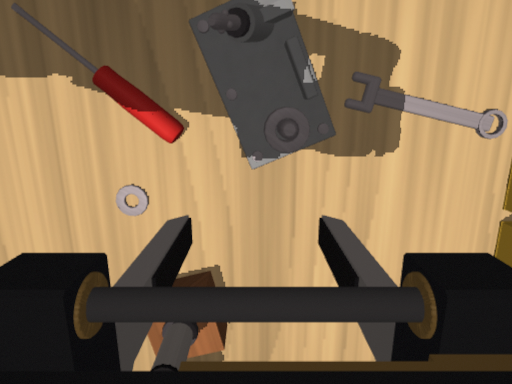

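The spacer is at (288,129), seated and flat with its top at 52 mm. The nipple is at (240,20) at the image edge, so I'll take one closer look at it before fetching the gun.

{"api": "jog_arm", "payload": {
  "moves": [
    [[-12, 45, -15, 0, 0, 0], [-12, 45, -15, 0, 0, 0], [0, 0, 0, 0, 0, 0], [0, 0, 0, 0, 0, 0]]
  ],
  "gripper": 0.3
}}

```text
clock: 7.95
eef_pos: [498.9, 21.9, 166.3]
eef_rot: [0.606, 1.569, 0.599]
wrist_force: [-0.5, -1.1, 0.2]
finger_gap: 61.2
```

```bash
python3 - <<'E'
from h import *
from scipy.optimize import least_squares
p,R=tcp(); grab("wrist","w5"); z=load("w5"); X=cloud(z).reshape(-1,3)
for lo,hi in((84,90),(80,84),(76,80),(71,76),(66,71),(61,66),(56,61),(53.5,56),(51,53.5)):
    Y=near(X,(507,69),24,lo,hi)
    if len(Y)>6: print(lo,len(Y),Y.mean(0).round(1),*rect(Y),np.round(circ(Y),1))
# axis fit: lean 28 deg in bracket x; stem profile known radius vs depth below tip
a=np.radians(22.3); xb=np.array([np.cos(a),np.sin(a),0]); ax=np.cos(np.radians(28))*np.array([0,0,1])-np.sin(np.radians(28))*xb
Y=near(X,(505,68),26,60,92)
def dist(t,Y):
    d=Y-np.array([t[0],t[1],86]); s=-d@ax; return s,np.linalg.norm(d+np.outer(s,ax),axis=1)
t=np.array([495.,65.])
for _ in range(4):
    s,r=dist(t,Y); m=(s>7)&(s<31)&((s<14.)|(s>23))&(r<11); print(m.sum(),end=" ")
    t=least_squares(lambda t:dist(t,Y[m])[1]-6.2,t,loss="soft_l1").x; print(t.round(2),end=" ")
s,r=dist(t,Y)
for k in range(-2,36,3):
    q=(s>=k)&(s<k+3)&(r<15)
    if q.sum(): print(k,q.sum(),r[q].mean().round(1),r[q].max().round(1))
print(circ(near(X,(555.5,-22),28,50,54)),proj(z,[*t,86]))
cv2.imwrite("pics/m5.png",cv2.resize(cv2.imread("pics/w5.png")[60:200,170:350],None,fx=3,fy=3))
E
```

```text
t 7.95 tcp [498.9  21.9 166.3] x [ 0.002  0.001 -1.   ] z [ 1.    -0.008  0.002] F [-0.5 -1.1  0.2] gap 61.2
84 145 [493.3  64.6  85.9] [493.5  64.6] [10.9  9.2] 37.6 [493.3  64.6   3.7]
80 68 [495.8  67.1  82.3] [495.   66.3] [10.6 12. ] 54.1 [494.2  65.1   5.3]
76 53 [499.   67.8  78. ] [496.  66.] [14.9 11.9] 31.6 [495.4  65.7   6.3]
71 97 [502.   68.7  74.4] [500.9  67.5] [10.1 14. ] 32.5 [499.6  67.4   5.7]
66 43 [502.1  70.1  68.5] [499.5  70.9] [ 6.8 16.9] 74.4 [498.7  67.4   7.6]
61 43 [507.2  70.9  63.1] [507.1  70.8] [ 4.7 11.2] 26.8 [504.5  69.4   4.6]
56 144 [513.1  72.8  57.4] [511.6  71.2] [14.1 17.6] 28.2 [511.7  72.3   5.4]
53.5 143 [512.3  73.2  54.9] [515.5  74. ] [17.  21.7] 23.8 [512.3  72.7   7.7]
51 208 [515.9  74.6  52.1] [513.9  73.8] [22.1 23.2] 26.6 [512.8  72.6  10.7]
166 [490.95  63.69] 138 [490.72  63.5 ] 137 [490.7  63.5] 136 [490.71  63.5 ] -2 75 2.7 5.4
1 61 4.8 6.6
4 56 5.9 7.1
7 30 6.1 6.9
10 33 6.2 7.1
13 68 7.1 9.5
16 47 7.7 9.4
19 11 6.3 6.9
22 19 6.2 6.8
25 20 6.2 6.8
28 27 6.2 6.9
31 9 6.2 6.7
(np.float64(555.8093794179333), np.float64(-22.511662299784803), np.float64(18.78915391969929)) [[244.83086798 147.36596816]]
```

View pics/m5.png

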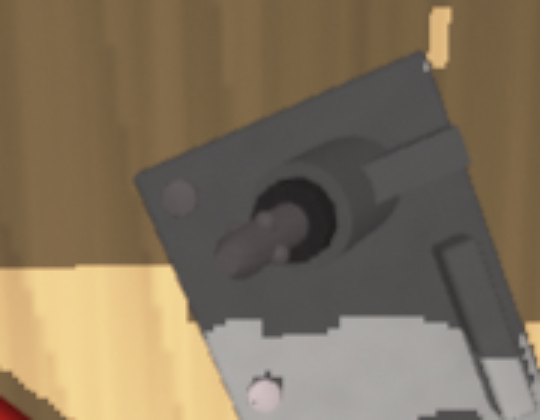

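The fit gives the nipple tip at (490.7, 63.5, 86), and the profile matches the known radii (6.2 mm stem, 9.4 mm at the balls). It is also 104.0 mm along the bracket's y from the pin. Now to the gun.

{"api": "jog_arm", "payload": {
  "moves": [
    [[-10, -45, 20, 0, 0, 0], [-12, -50, 10, 0, 0, 0], [-12, -50, 10, 0, 0, 0], [-12, -50, 0, 0, 0, 0], [-11, -50, 0, 0, 0, 0]]
  ],
  "gripper": 0.5
}}

```text
clock: 8.5
eef_pos: [442.6, -219.0, 205.9]
eef_rot: [1.391, 1.57, 1.389]
wrist_force: [1.2, -0.2, 1.1]
finger_gap: 70.6
```

{"api": "jog_arm", "payload": {
  "moves": [
    [[0, -20, 0, 0, 0, 0], [0, 0, 0, 0, 0, 0], [0, 0, 0, 0, 0, 0]]
  ]
}}

```text
clock: 8.8
eef_pos: [440.4, -246.5, 205.3]
eef_rot: [2.012, 1.57, 2.0]
wrist_force: [0.1, -0.1, 0.7]
finger_gap: 70.6
```

```bash
python3 - <<'E'
from h import *
p,R=tcp(); grab("wrist","w6"); z=load("w6"); X=cloud(z).reshape(-1,3)
for nm,c,r,lo,hi in(("top",(441,-244),24,113,125),("cyl",(441,-244),24,60,111),("collar",(441,-244),28,52,57),("resttop",(441,-244),65,43,47)):
    Y=near(X,c,r,lo,hi)
    if len(Y)>6: print(nm,len(Y),Y.mean(0).round(1),*rect(Y),np.round(circ(Y),1))
E
```

```text
t 8.8 tcp [ 440.4 -246.5  205.3] x [-0.     0.001 -1.   ] z [ 1.    -0.012 -0.   ] F [ 0.1 -0.1  0.7] gap 70.6
top 1110 [ 439.1 -244.9  118.9] [ 438.9 -245.5] [30.1 29.7] 89.9 [ 439.  -245.1   10.8]
cyl 310 [ 439.1 -233.3   87.8] [ 439.1 -235.9] [10.5 28.5] 89.6 [ 439.  -245.8   14.9]
collar 334 [ 438.9 -236.3   54.8] [ 438.6 -240.2] [39. 28.] 1.2 [ 438.9 -245.8   17.6]
resttop 4180 [ 438.9 -240.1   45.1] [ 438.9 -246. ] [80.  80.3] 13.6 [ 438.9 -247.1   36.9]
```

{"api": "jog_arm", "payload": {
  "moves": [
    [[-1.4, 0.5, -35, 0, 0, 0], [0, 0, -35, 0, 0, 0], [0, 0, 0, 0, 0, 0], [0, 0, 0, 0, 0, 0]]
  ]
}}

```text
clock: 9.25
eef_pos: [440.7, -242.4, 135.4]
eef_rot: [-0.092, 1.569, -0.099]
wrist_force: [0.2, -0.6, 0.1]
finger_gap: 70.6
```

{"api": "jog_arm", "payload": {
  "moves": [
    [[-1.7, -3.2, -15, 0, 0, 0], [0, 0, -15, 0, 0, 0], [0, 0, -10, 0, 0, 0], [0, 0, 0, 0, 0, 0]]
  ]
}}

```text
clock: 9.65
eef_pos: [442.2, -245.3, 100.7]
eef_rot: [-0.467, 1.561, -0.471]
wrist_force: [-0.4, 0.7, 0.5]
finger_gap: 70.5
```

{"api": "jog_arm", "payload": {
  "moves": [
    [[-3, -0.3, -6.5, 0, 0, 0], [0, 0, 0, 0, 0, 0]]
  ]
}}

```text
clock: 9.85
eef_pos: [439.7, -245.7, 95.6]
eef_rot: [-0.488, 1.559, -0.491]
wrist_force: [0.4, -0.8, 0.3]
finger_gap: 70.3
```

{"api": "jog_arm", "payload": {
  "moves": [
    [[0, 0, 0, 0, 0, 0], [0, 0, 0, 0, 0, 0], [0, 0, 0, 0, 0, 0], [0, 0, 0, 0, 0, 0], [0, 0, 0, 0, 0, 0]]
  ],
  "gripper": -1,
  "squeeze": 60
}}

```text
clock: 10.35
eef_pos: [440.3, -246.1, 97.1]
eef_rot: [-0.499, 1.557, -0.503]
wrist_force: [0.4, 0.1, -0.2]
finger_gap: 33.7
```

{"api": "jog_arm", "payload": {
  "moves": [
    [[0, 0, 0, 0, 0, 0], [0, 0, 0, 0, 0, 0], [0, 0, 0, 0, 0, 0]]
  ]
}}

```text
clock: 10.65
eef_pos: [440.2, -246.1, 97.2]
eef_rot: [-0.505, 1.557, -0.508]
wrist_force: [0.3, -0.4, 0.2]
finger_gap: 29.3
```

```bash
python3 -c "
from h import *
tcp()"
```

```text
t 10.65 tcp [ 440.2 -246.1   97.2] x [ 0.012 -0.007 -1.   ] z [ 1.    -0.003  0.012] F [ 0.3 -0.4  0.2] gap 29.3
```

{"api": "jog_arm", "payload": {
  "moves": [
    [[0, 0, 15, 0, 0, 0], [0, 0, 20, 0, 0, 0], [0, 0, 25, 0, 0, 0], [0, 10, 40, 0, 0, 0], [0, 40, 20, 0, 0, 0]]
  ]
}}

```text
clock: 11.15
eef_pos: [437.5, -196.1, 215.8]
eef_rot: [-0.384, 1.567, -0.391]
wrist_force: [1.7, 1.0, -4.6]
finger_gap: 29.2
```

{"api": "jog_arm", "payload": {
  "moves": [
    [[0, 40, 0, 2.65, -6.48, 0], [0, 40, 0, 2.65, -6.48, 0], [0, 40, 0, 2.65, -6.48, 0], [0, 40, 0, 2.65, -6.48, 0], [0, 20, 0, 0, 0, 0]]
  ]
}}

```text
clock: 11.65
eef_pos: [436.2, -8.7, 216.7]
eef_rot: [0.393, 1.061, 0.382]
wrist_force: [1.2, -1.0, -3.9]
finger_gap: 29.0
```

{"api": "jog_arm", "payload": {
  "moves": [
    [[0, 0, 0, 0, 0, 0], [0, 0, 0, 0, 0, 0]]
  ]
}}

```text
clock: 11.85
eef_pos: [434.9, -6.6, 216.0]
eef_rot: [0.394, 1.062, 0.387]
wrist_force: [1.1, -0.3, -3.3]
finger_gap: 29.5
```

```bash
cat >> h.py <<'E'
N=np.array([-.434,-.178,.883]); TIP=np.array([490.7,63.5,86])
def aim(p,R,L=92.2,out=25):
    c=np.cross(R[:,0],-N); a=np.degrees(np.arcsin(np.linalg.norm(c))); rv=c/np.linalg.norm(c)*a
    m=p+L*R[:,0]; d=TIP-m
    print("turn",rv.round(2),"mouth",m.round(1),"along",round(-d@N,1),"TCP shift to",out,"out:",(TIP+(L+out)*N-p).round(1))
E
python3 -c "
from h import *
aim(*tcp())"
```

```text
t 11.85 tcp [434.9  -6.6 216. ] x [ 0.451  0.184 -0.873] z [ 0.892 -0.051  0.45 ] F [ 1.1 -0.3 -3.3] gap 29.5
turn [-0.39  1.11  0.03] mouth [476.4  10.3 135.5] along 59.4 TCP shift to 25 out: [  5.   49.2 -26.5]
```

{"api": "jog_arm", "payload": {
  "moves": [
    [[3, 25, -8, -0.39, 1.1, 0], [2, 22, -8, 0, 0, 0], [0, 0, -5, 0, 0, 0], [0, 0, 0, 0, 0, 0]]
  ]
}}

```text
clock: 12.25
eef_pos: [440.5, 39.1, 193.6]
eef_rot: [0.395, 1.086, 0.386]
wrist_force: [-0.7, -0.2, -4.2]
finger_gap: 29.2
```

```bash
python3 - <<'E'
from h import *
p,R=tcp(); aim(p,R)
for n in("wrist","scene","side"): grab(n,n[0]+"7")
W=cv2.imread("pics/w7.png")[80:300,150:370]
def crop(n):
    z=load(n); u,v=proj(z,TIP)[0].astype(int); return cv2.resize(cv2.imread(f"pics/{n}.png")[v-50:v+35,u-45:u+40],(380,380),interpolation=cv2.INTER_CUBIC)
cv2.imwrite("pics/m7.png",np.hstack([cv2.resize(W,(380,380)),crop("s7")]) )
X=cloud(load("w7")).reshape(-1,3)
d=X-p; s=d@R[:,0]; r=np.linalg.norm(d-np.outer(s,R[:,0]),axis=1)
for a,b in((24,38),(42,52),(56,64),(64,72),(72,80),(80,88),(88,92),(92,96)):
    q=(s>a)&(s<b)&(r<24); Y=d[q]
    if q.sum()>5: print(a,b,q.sum(),"axis-offset mean along toolY/Z",(Y@R[:,1]).mean().round(1),(Y@R[:,2]).mean().round(1),"min/max Z",(Y@R[:,2]).min().round(1),(Y@R[:,2]).max().round(1),"maxY",np.abs(Y@R[:,1]).max().round(1))
E
```

```text
t 12.25 tcp [440.5  39.1 193.6] x [ 0.432  0.175 -0.885] z [ 0.901 -0.05   0.43 ] F [-0.7 -0.2 -4.2] gap 29.2
turn [ 0.16 -0.16  0.04] mouth [480.3  55.3 112. ] along 29.0 TCP shift to 25 out: [-0.7  3.5 -4.1]
24 38 259 axis-offset mean along toolY/Z 13.0 -1.7 min/max Z -15.6 12.7 maxY 15.9
42 52 289 axis-offset mean along toolY/Z 14.4 -0.9 min/max Z -21.0 17.7 maxY 20.6
80 88 39 axis-offset mean along toolY/Z 12.7 -2.6 min/max Z -10.5 6.2 maxY 13.8
88 92 21 axis-offset mean along toolY/Z 12.2 -1.4 min/max Z -11.4 7.9 maxY 13.7
```

View pics/m7.png

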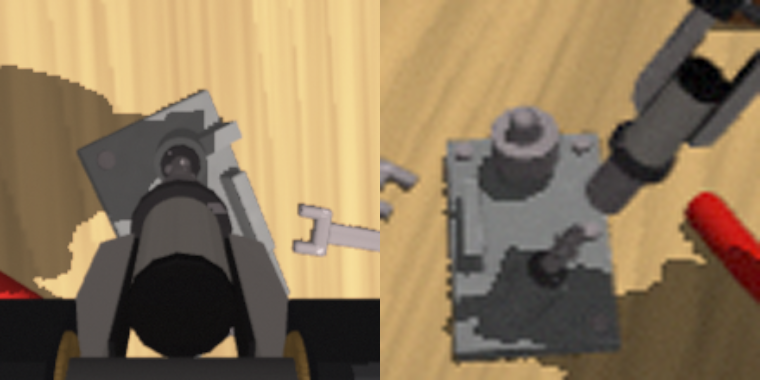

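The side view (right) shows the gun above the nipple, well aligned in lean. The wrist view (left) shows the nipple just ahead of the collar. I'll fit the gun's true axis in the tool frame with known radii.

```bash
python3 - <<'E'
from h import *
from scipy.optimize import least_squares
p,R=manip.read_state()["eef_pos"],Ro.from_euler("xyz",manip.read_state()["eef_rot"]).as_matrix()
def run(n):
    X=cloud(load(n)).reshape(-1,3); d=(X-p)@R; r=np.hypot(d[:,1],d[:,2]); out=[]
    for a,b,rad in((-15,38,15),(42,52,20),(56,91,13)):
        q=(d[:,0]>a)&(d[:,0]<b)&(r<rad+5); Y=d[q]; Y=Y[np.abs(Y[:,2])<rad] if n=="w7" else Y
        f=lambda c:np.hypot(Y[:,1]-c[0],Y[:,2]-c[1])-rad
        if a==-15: Y=Y[np.abs(Y[:,2])<11]
        if len(Y)>8: s=least_squares(f,[0,0],loss="soft_l1",f_scale=.5); print(n,rad,len(Y),s.x.round(2),"rms",np.sqrt((f(s.x)**2).mean()).round(2),"s",d[q][:,0].min().round(1),d[q][:,0].max().round(1))
    q=(r<16)&(d[:,0]>56)&(d[:,0]<97); print("max s",np.sort(d[q][:,0])[-5:].round(1), "rear", np.sort(d[(r<10)&(d[:,0]>-40)][:,0])[:5].round(1))
run("w7");run("s7")
# nipple tip seen from side in both s7 (calib bias check): refit tip
X=cloud(load("w7")).reshape(-1,3)
for n in("s7","side0"):
  X=cloud(load(n)).reshape(-1,3); Y=X[(np.linalg.norm(X-(TIP-17*N),axis=1)<26)&(X[:,2]>56)]
  def D(t): dd=Y-np.array([t[0],t[1],86]); s=-dd@N; return s,np.linalg.norm(dd+np.outer(s,N),axis=1)
  t=TIP[:2]
  for _ in range(4):
    s,r=D(t); m=(s>7)&(s<31)&((s<14)|(s>23))&(r<11); t=least_squares(lambda t:D(t)[1][m]-6.2,t,loss="soft_l1").x
  print(n,"tip",t.round(2),m.sum())
print(R[:,1].round(3),R[:,2].round(3))
E
```

```text
w7 15 1118 [ 0.61 -2.05] rms 0.2 s -15.0 38.0
w7 20 530 [-0.94 -2.81] rms 1.9 s 42.0 50.9
w7 13 54 [ 0.84 -2.74] rms 0.21 s 79.6 91.0
max s [91.5 91.6 91.7 92.1 92.9] rear [-23.6 -23.6 -23.4 -23.4 -23.3]
s7 15 142 [ 2.07 -0.53] rms 1.36 s -14.7 37.2
s7 20 77 [ 1.54 -0.98] rms 2.46 s 42.3 52.0
s7 13 92 [ 2.6  -0.67] rms 1.33 s 57.6 90.8
max s [91.3 92.  92.1 93.7 95. ] rear [-23.6 -23.4 -22.7 -22.4 -22.1]
s7 tip [492.   65.6] 19
side0 tip [492.38  66.12] 19
[-0.03   0.983  0.179] [ 0.901 -0.051  0.432]
```

```bash
cat >> h.py <<'E'
TIP=np.array([492.8,62.8,86.9])
E
python3 -c "
from h import *
aim(*tcp(),out=6)"
```

```text
t 12.4 tcp [440.9  38.7 194.6] x [ 0.433  0.175 -0.884] z [ 0.901 -0.051  0.432] F [-0.1  0.  -3. ] gap 29.0
turn [ 0.18 -0.05  0.08] mouth [480.8  54.8 113.1] along 29.7 TCP shift to 6 out: [  9.3   6.7 -21. ]
```

{"api": "jog_arm", "payload": {
  "moves": [
    [[5, 5, -10, 0, 0, 0], [4, 1.7, -10, 0, 0, 0], [0, 0, 0, 0, 0, 0], [0, 0, 0, 0, 0, 0]]
  ]
}}

```text
clock: 12.8
eef_pos: [450.9, 43.2, 174.9]
eef_rot: [0.392, 1.083, 0.378]
wrist_force: [-0.3, 0.4, -3.3]
finger_gap: 29.3
```

```bash
python3 -c "
from h import *
aim(*tcp(),out=0)"
```

```text
t 12.8 tcp [450.9  43.2 174.9] x [ 0.435  0.173 -0.883] z [ 0.9   -0.054  0.433] F [-0.3  0.4 -3.3] gap 29.3
turn [0.26 0.06 0.14] mouth [491.   59.2  93.4] along 7.2 TCP shift to 0 out: [ 1.9  3.2 -6.6]
```

{"api": "jog_arm", "payload": {
  "moves": [
    [[-1.2, 2.2, -0.5, 0.26, 0, 0], [0, 0, 0, 0, 0, 0], [1.3, 0.5, -2.6, 0, 0, 0], [0, 0, 0, 0, 0, 0]]
  ]
}}

```text
clock: 13.2
eef_pos: [451.1, 45.7, 172.6]
eef_rot: [0.401, 1.08, 0.385]
wrist_force: [-0.5, 0.3, -4.1]
finger_gap: 29.6
```

```bash
python3 -c "
from h import *
aim(*tcp(),out=0)"
```

```text
t 13.2 tcp [451.1  45.7 172.6] x [ 0.437  0.177 -0.882] z [ 0.899 -0.056  0.434] F [-0.5  0.3 -4.1] gap 29.6
turn [0.04 0.16 0.05] mouth [491.3  62.   91.2] along 4.6 TCP shift to 0 out: [ 1.7  0.7 -4.2]
```

{"api": "jog_arm", "payload": {
  "moves": [
    [[1.8, 0.7, -3.6, 0, 0, 0], [1.8, 0.7, -3.6, 0, 0, 0], [1.8, 0.7, -3.6, 0, 0, 0], [1.8, 0.7, -3.6, 0, 0, 0], [0, 0, 0, 0, 0, 0]]
  ]
}}

```text
clock: 13.7
eef_pos: [458.9, 48.8, 156.7]
eef_rot: [0.401, 1.08, 0.386]
wrist_force: [-0.7, -0.6, -4.8]
finger_gap: 29.4
```

```bash
python3 - <<'E'
from h import *
aim(*tcp(),out=-12)
for n in("wrist","side"): grab(n,n[0]+"8")
def crop(n):
    z=load(n); u,v=proj(z,TIP+5*N)[0].astype(int); return cv2.resize(cv2.imread(f"pics/{n}.png")[max(0,v-40):v+40,u-40:u+40],(380,380),interpolation=cv2.INTER_CUBIC)
cv2.imwrite("pics/m8.png",np.hstack([crop("w8"),crop("s8")]))
E
```

```text
t 13.7 tcp [458.9  48.8 156.7] x [ 0.436  0.177 -0.882] z [ 0.899 -0.056  0.434] F [-0.7 -0.6 -4.8] gap 29.4
turn [0.04 0.14 0.05] mouth [499.1  65.1  75.3] along -13.3 TCP shift to -12 out: [-0.9 -0.3  1. ]
```

View pics/m8.png

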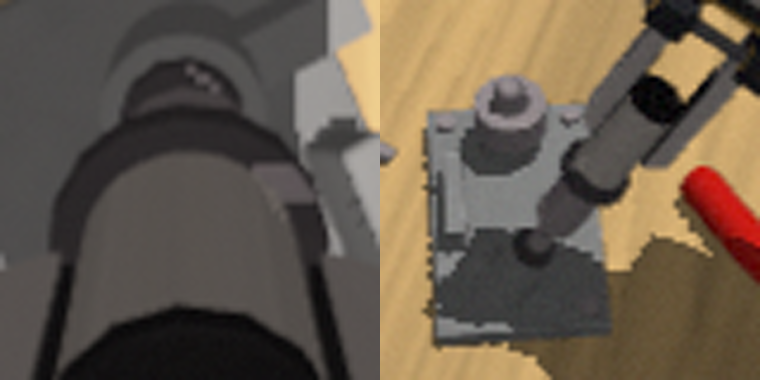

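The nose is over the nipple's tip in both views, with no contact force. Continue in.

{"api": "jog_arm", "payload": {
  "moves": [
    [[1.5, 0.6, -3, 0, 0, 0], [1.3, 0.5, -2.7, 0, 0, 0], [1.3, 0.5, -2.7, 0, 0, 0]]
  ]
}}

```text
clock: 14.1
eef_pos: [463.0, 50.4, 148.7]
eef_rot: [0.4, 1.08, 0.385]
wrist_force: [-6.5, -2.5, 2.6]
finger_gap: 29.0
```

```bash
python3 -c "
from h import *
aim(*tcp(),out=-28)"
```

```text
t 14.1 tcp [463.   50.4 148.7] x [ 0.437  0.177 -0.882] z [ 0.899 -0.056  0.434] F [-6.5 -2.5  2.6] gap 29.0
turn [0.03 0.17 0.05] mouth [503.3  66.7  67.4] along -22.5 TCP shift to -28 out: [ 1.9  1.  -5.1]
```

{"api": "jog_arm", "payload": {
  "moves": [
    [[1.3, 0.5, -2.7, 0, 0, 0], [1.3, 0.5, -2.7, 0, 0, 0]]
  ]
}}

```text
clock: 14.3
eef_pos: [465.5, 51.4, 142.7]
eef_rot: [0.401, 1.081, 0.386]
wrist_force: [-6.8, -2.3, 6.5]
finger_gap: 29.2
```

```bash
python3 -c "
from h import *
aim(*tcp(),out=-28)"
```

```text
t 14.3 tcp [465.5  51.4 142.7] x [ 0.436  0.177 -0.882] z [ 0.899 -0.055  0.433] F [-6.8 -2.3  6.5] gap 29.2
turn [0.03 0.13 0.04] mouth [505.7  67.8  61.3] along -29.1 TCP shift to -28 out: [-0.6 -0.1  0.9]
```

{"api": "jog_arm", "payload": {
  "moves": [
    [[1.3, 0.5, -2.7, 0, 0, 0], [1.3, 0.5, -2.7, 0, 0, 0]]
  ]
}}

```text
clock: 14.5
eef_pos: [468.4, 52.5, 137.5]
eef_rot: [0.4, 1.08, 0.386]
wrist_force: [-11.1, -3.2, 8.8]
finger_gap: 29.6
```

```bash
python3 -c "
from h import *
aim(*tcp(),out=-34.5)"
```

```text
t 14.5 tcp [468.4  52.5 137.5] x [ 0.437  0.177 -0.882] z [ 0.899 -0.055  0.434] F [-11.1  -3.2   8.8] gap 29.6
turn [0.02 0.16 0.04] mouth [508.6  68.9  56.2] along -35.1 TCP shift to -34.5 out: [-0.6  0.   0.3]
```

{"api": "jog_arm", "payload": {
  "moves": [
    [[0.9, 0.4, -1.8, 0, 0, 0], [0.9, 0.4, -1.8, 0, 0, 0]]
  ]
}}

```text
clock: 14.7
eef_pos: [470.3, 53.3, 135.3]
eef_rot: [0.399, 1.079, 0.386]
wrist_force: [-51.1, -16.9, 60.6]
finger_gap: 29.1
```

```bash
python3 - <<'E'
from h import *
p,R=tcp(); aim(p,R,out=-36)
grab("wrist","w9"); grab("side","s9")
for n in("w9","s9"):
    d=(cloud(load(n)).reshape(-1,3)-p)@R; r=np.hypot(d[:,1],d[:,2])
    print(n,"rear",np.sort(d[(r<10)&(d[:,0]>-40)][:,0])[:5].round(1))
    q=(r<23)&(r>17)&(d[:,0]>30)&(d[:,0]<60); print("collar s",np.sort(d[q][:,0])[[3,-3]].round(1))
z=load("s9");u,v=proj(z,TIP-10*N)[0].astype(int)
z2=load("w9");u2,v2=proj(z2,TIP-10*N)[0].astype(int)
cv2.imwrite("pics/m9.png",np.hstack([cv2.resize(cv2.imread("pics/s9.png")[v-30:v+30,u-30:u+30],(400,400),interpolation=cv2.INTER_CUBIC),cv2.resize(cv2.imread("pics/w9.png")[max(0,v2-60):v2+60,u2-60:u2+60],(400,400))]))
E
```

```text
t 14.7 tcp [470.3  53.3 135.3] x [ 0.437  0.178 -0.882] z [ 0.899 -0.054  0.435] F [-51.1 -16.9  60.6] gap 29.1
turn [-0.01  0.21  0.04] mouth [510.6  69.7  54.1] along -38.0 TCP shift to -36 out: [-1.9 -0.5  1.2]
w9 rear [-24.6 -24.6 -24.6 -24.5 -24.4]
collar s [39.7 49.3]
s9 rear [-25.2 -25.1 -23.1 -23.  -22.9]
collar s [33.4 52. ]
```

View pics/m9.png

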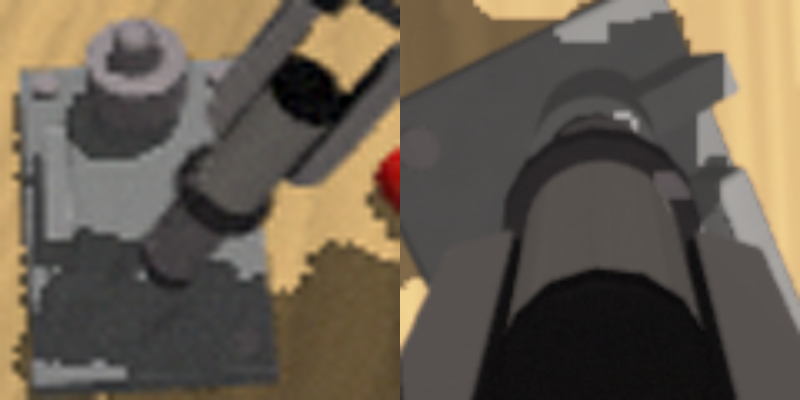

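The gun is on its stop at about 80 N, with roughly 1 mm of slip in the grip, so it is home with the nipple fully in. I'll ease off to rest on the spring, with the nipple still about 6–7 mm in.

{"api": "jog_arm", "payload": {
  "moves": [
    [[-0.3, -0.1, 0.6, 0, 0, 0]]
  ]
}}

```text
clock: 14.9
eef_pos: [469.3, 53.1, 136.3]
eef_rot: [0.399, 1.08, 0.387]
wrist_force: [-14.3, -4.9, 7.8]
finger_gap: 29.2
```

```bash
python3 -c "
from h import *
aim(*tcp(),L=91.1,out=-36)"
```

```text
t 14.9 tcp [469.3  53.1 136.3] x [ 0.436  0.178 -0.882] z [ 0.899 -0.053  0.434] F [-14.3  -4.9   7.8] gap 29.2
turn [-0.02  0.15  0.02] mouth [509.1  69.3  55.9] along -35.6 TCP shift to -36 out: [-0.4 -0.1 -0.7]
```

{"api": "jog_arm", "payload": {
  "moves": [
    [[0.2, 0.1, -0.4, 0, 0, 0], [0.2, 0.1, -0.4, 0, 0, 0]]
  ]
}}

```text
clock: 15.1
eef_pos: [469.2, 53.0, 136.0]
eef_rot: [0.399, 1.08, 0.388]
wrist_force: [-12.4, -4.3, 9.0]
finger_gap: 28.8
```

```bash
python3 -c "
from h import *
aim(*tcp(),L=91.1,out=-36)"
```

```text
t 15.1 tcp [469.2  53.  136. ] x [ 0.436  0.178 -0.882] z [ 0.899 -0.052  0.434] F [-12.4  -4.3   9. ] gap 28.8
turn [-0.01  0.12  0.02] mouth [508.9  69.3  55.6] along -35.8 TCP shift to -36 out: [-0.3 -0.  -0.4]
```

```bash
python3 - <<'E'
from h import *
for i in range(3): grab("side","s10")
p,R=tcp(); aim(p,R,L=91.1,out=-36)
X=cloud(load("s10")).reshape(-1,3); Y=near(X,(556,-20),28,49,55); print("spacer",len(Y),np.median(Y[:,2]),rect(Y))
d=(X-p)@R; r=np.hypot(d[:,1],d[:,2]-0); q=(r<19)&(d[:,0]>55); print("nose end s",np.histogram(d[q][:,0],bins=np.arange(60,110,4)))
f=manip.read_state()["wrist_force"]; print("axial",(f+[0,0,3.4])@N)
manip.sign_off()
E
```

```text
t 15.25 tcp [469.2  53.  136. ] x [ 0.436  0.178 -0.882] z [ 0.899 -0.052  0.434] F [-12.2  -5.    8.4] gap 29.4
turn [-0.01  0.12  0.02] mouth [509.   69.3  55.6] along -35.8 TCP shift to -36 out: [-0.4 -0.1 -0.4]
spacer 85 51.354232875316804 (array([556.7, -19.3]), array([39.5, 42.7]), 18.2)
nose end s (array([10, 10,  9, 13,  8, 12,  8, 12,  6,  8, 30, 10]), array([ 60,  64,  68,  72,  76,  80,  84,  88,  92,  96, 100, 104, 108]))
axial 16.648597339731367
the job is handed in; nothing more can be done
```

I put the spacer on the pin and let it go. I then snapped the grease gun onto the nipple and handed the job in at about 15.3 s, still gripping and pushing. No verdict was reported, so what follows is from my own measurements.

- **Spacer:** its top measured 52.0 mm and level from the wrist camera after release, where 52 mm is fully down. A later side-camera check gave 51.4 mm. Its axis was about 1.3 mm from the pin's. The side camera showed a larger offset, about 3 mm, which matches the bias it showed earlier against the wrist camera.
- **Gun and nipple:** the mouth is about 35.8 mm past the nipple's rest tip, against 28 mm for home, so the nipple is in by roughly 7 mm. The steady push of about 16.6 N fits less travel, about 4 to 5 mm by the spring figures. Both are over the 4 mm needed, though the force figure leaves little margin. The gun is within about 0.02 rad of square.
- **Overshoot:** one push ran onto the nipple's stop and briefly reached about 80 N at the wrist (limit 120 N). The gun slipped about 1 mm in the grip. I backed off onto the spring, and it then held steady for the last 0.35 s before hand-in.
- **Not checked:** I did not measure the other things on the bench at the end. I saw no sign of contact with them.

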